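Screw down the graphics card

ROBOT

A 6-joint arm with a two-finger parallel gripper is mounted at the origin on the work surface. World frame = base frame: x ahead of the robot, y to its left, z up, the work surface at z = 0. Lengths are in m, angles in rad, forces in N, time in s.
With the tool pointing down it reaches from about 0.375 to 0.975 m from the base axis. Payload 3.8 kg.
Tool frame: the origin (TCP) lies at the very end of the fingers, on their centre line; the grasp point (between the pads) lies 19 mm behind it; z points along the fingers, x is the direction in which the jaws open and shut, and the axes are right-handed (so a half turn about z gives the same grasp; the last joint's range is limited). The gripper opens to 88 mm and grips with 3 to 60 N. Pads are 18 mm wide; open, the fingers measure 123 mm over their backs; the gripper's body (75 mm by 187 mm) begins 45 mm behind the grasp point.
Start: joints at [-1.301, 0.264, 1.604, -0, 1.274, -0.037], TCP at [0.204, -0.643, 0.239] pointing down, gripper open.
Joint ranges: [-2.63, 2.63], [-0.94, 2.18], [0.31, 2.57], [-1.31, 4.45], [0, 2.66], [-2.55, 2.55]. Speed limits (rad/s): [2.57, 2.57, 3.14, 3.14, 3.14, 3.14].

INTERFACE

Orientations are given as a rotation vector (axis times angle).
In Python, from rig import robot gives the robot as it stands. The module is installed in compiled form; this text tells all that it offers.
- The arm moves only by the tool step_arm, never from a script. Its argument "rows" is text: rows parted by semicolons, each of 7 numbers parted by spaces: the shift along the tool's x, y, z in m, then the turn, a rotation vector about the tool's x, y, z in rad, then the finger opening in m, from 0 to 0.0881. A call has 1 to 8 rows; each row is the pose to reach, as a shift and turn from the pose commanded when the call began, along the tool's axes at that moment; what a row does not reach only later rows make up. A row lasts 1/12 s, in which the tool goes at most 41.7 mm and 7.16 degrees, less where a joint would pass 70% of its speed; a pose out of reach is approached as far as the arm can. A call with a gripper value outside its range is refused whole. The fingers move at their own pace and stop on an object; the grip force is fixed at half the most. Time passes only in rows, so rows that repeat a pose let the fingers close. It gives the time, the measured TCP pose, the force and the opening at its end, in the units of the state.
- robot.get_obs(): the state, without advancing time (a new reading comes with each control period).
- robot.read_camera(name): name is "side" or "top"; returns a dict with "pixels" (400x640x3 uint8, blue, green, red), "camera_matrix" (3x3 intrinsics, pixels), "rvec" (rotation vector, rad) and "tvec" (3), from world to camera coordinates, as OpenCV has them. Camera axes: x right, y down, z forward; pixel columns grow to the right and rows downward; lengths in m; the calibration is good to about 2 mm. A picture is of the moment at which its call begins. There is no depth.
- robot.finish_job(): hands the job in, once; it reports no verdict.
The state is a dict: "t": time; "joints": joint angles; "dq": joint speeds; "effort": joint torques, N m; "tcp_pos": TCP position; "tcp_rot": TCP orientation; "force": force on the tool from outside, world axes, zero at the start; "torque": the same for the moment, N m; "gripper_width": opening from 0.0 (shut) to 1.0 (fully open).
Only numpy, scipy, OpenCV 4.12 (cv2) and the standard library are available. Lean on these libraries where they do the work, as an engineer would, in place of code of your own. Each camera call takes 0.05 s, during which the arm holds its last target.

TASK

The thick graphics card on the open test computer is held by a black knurled thumbscrew that is only part-way in. Screw that one down, clockwise, until it stops tight, then let go; leave the thin green card's identical thumbscrew just as it is.

Things in the scene. Friction and masses are not known exactly. Their poses are not given: they have to be found in the camera images.
- gfx_screw (a joint): Graphics card's thumbscrew, rad: 0 backed out, 1.6 tight on its stop; grows clockwise seen from above. Starts at 0.2 to 0.6, so 1.0 to 1.4 rad is left: one turn of the wrist, no regrasp. Goes down 2.5 mm per rad. Turns at about 0.1 N m and stays where left; turning on at the stop only slips the fingers, no harm.
- gfx_grip (a point): Middle of that screw's black knurled knob (26 mm across, 24 mm high, on an 18 mm neck 10 mm high), on its upright axis: grip here. Tight, it is 25 mm above the steel bracket tab under it. z up, x along the white line on top. Nothing within 60 mm is above the tab but the other screw. Its card, 38 mm thick, pale grey with a blue stripe on top, 205 mm long, reaches from it towards the robot.
- net_screw (a joint): Thumbscrew of the thin green network card, same make, same meaning of its values; starts anywhere from 0.3 to 1.3. Leave it alone.
- net_mark (a point): Outer end of the white line on top of the green card's thumbscrew, 11 mm out from its axis (along this point's x axis), 10 mm above the middle of its knob. This screw stands on the same rail, 85 mm from the other, on either side of it. Its card is a bare green board 130 mm long.

How it is judged:
By the outcome, as a careful person would: the job done as asked, in the order asked, and still so for the second after the job is handed in, with the robot touching nothing.
It also fails if it takes over 32 s, if anything falls off the work surface, if the arm or the gripper's body presses on something with over 40 N, if the wrist force passes 120 N, or if a joint passes its speed limit or range.

## Working session

There is one attempt and no reset: what is moved stays moved. The work goes in short steps, Python scripts to look and compute and a tool call to move; the robot and the scene stay as the last step left them, time stands still between calls to the robot, and variables do not carry over. Pictures are saved under pics/ and viewed, and the job is handed in when it is done.

Besides the shell and the picture viewer there is one more tool, called after "Request:" as name(argument=value, ...) on one line, values as JSON. step_arm: Moves the arm, as the interface text tells. Its arguments: {"type":"object","properties":{"rows":{"type":"string"}},"required":["rows"]}

```bash
mkdir -p pics; python3 - <<'E'
from rig import robot
import cv2,numpy as np
o=robot.get_obs();print(o['t'],o['tcp_pos'],o['tcp_rot'],o['gripper_width'])
for n in("side","top"):
    r=robot.read_camera(n);cv2.imwrite(f"pics/{n}0.png",r["pixels"])
    np.savez(f"{n}0.npz",**r)
    R=cv2.Rodrigues(r["rvec"])[0];print(n,r["camera_matrix"].round(1).tolist(),(-R.T@np.ravel(r["tvec"])).round(3),R.round(2).tolist())
E
```

```text
0.0 [ 0.20365433 -0.64277629  0.23738292] [-2.533651    1.85512632  0.00279304] 0.9982372158615663
side [[482.7, 0.0, 317.5], [0.0, 482.7, 204.9], [0.0, 0.0, 1.0]] [0.397 0.499 0.579] [[-0.92, -0.4, -0.02], [-0.23, 0.55, -0.8], [0.33, -0.73, -0.6]]
top [[462.5, 0.0, 326.0], [0.0, 462.5, 199.5], [0.0, 0.0, 1.0]] [0.536 0.035 0.937] [[-0.01, -1.0, 0.01], [-1.0, 0.01, -0.08], [0.08, -0.01, -1.0]]
```

View pics/side0.png

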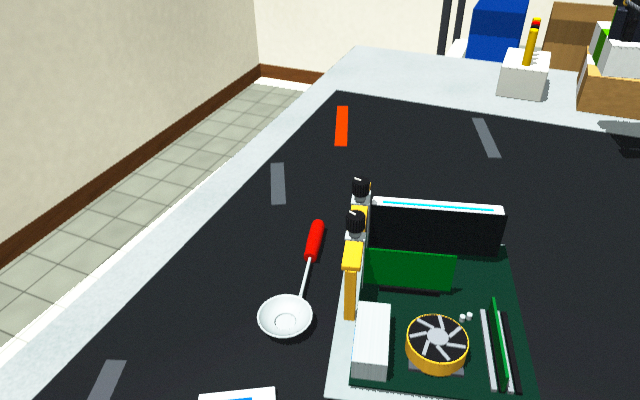

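View pics/top0.png

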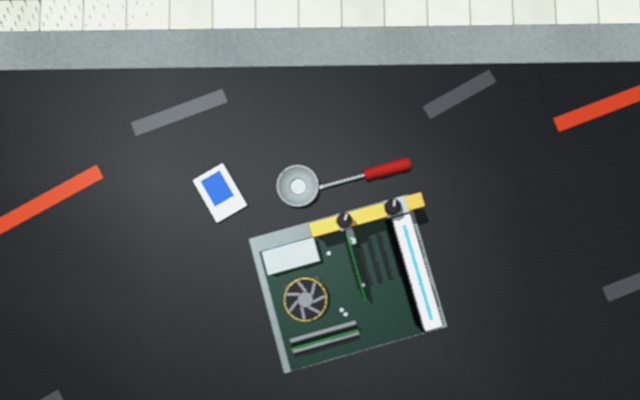

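The top view shows the graphics card with its blue stripe on the right and its knob near (393,207). The green card's knob is near (345,220). In the side view the knobs are at (361,188) for graphics and (355,222) for net. I'll zoom in next.

```bash
python3 - <<'E'
import cv2,numpy as np
s=np.load("side0.npz")["pixels"];t=np.load("top0.npz")["pixels"]
a=cv2.resize(s[165:275,325:405],None,fx=5,fy=5,interpolation=cv2.INTER_NEAREST)
b=cv2.resize(t[185:245,325:435],None,fx=5,fy=5,interpolation=cv2.INTER_NEAREST)
c=np.zeros((max(a.shape[0],b.shape[0]),800,3),np.uint8);a=a[:,:]
cv2.imwrite("pics/zs.png",a);cv2.imwrite("pics/zt.png",cv2.resize(b,None,fx=1.4,fy=1.4))
E
```

```text
(no output)
```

View pics/zs.png

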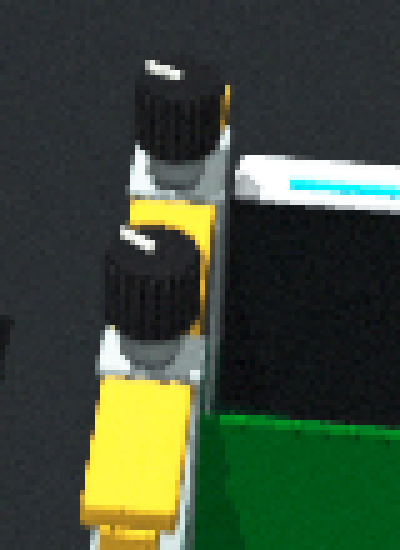

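View pics/zt.png

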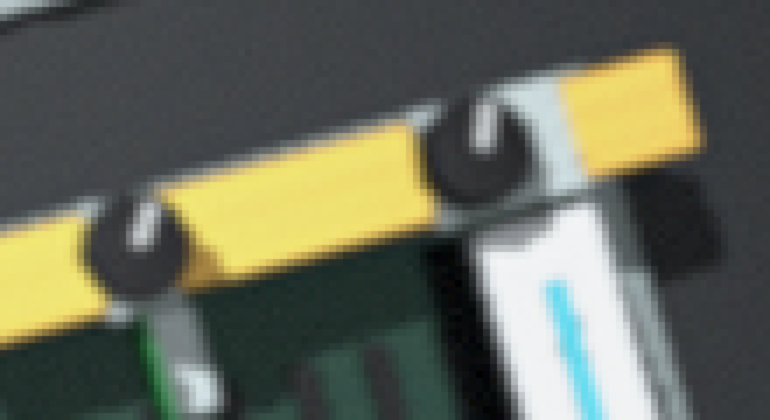

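```bash
cat > h.py <<'E'
import cv2,numpy as np
def blob(px,c,r,th):
    x0,y0=c[0]-r,c[1]-r
    k=4
    g=cv2.resize(px[y0:y0+2*r,x0:x0+2*r],None,fx=k,fy=k,interpolation=cv2.INTER_CUBIC).max(2)
    m=(g<th).astype(np.uint8); m=cv2.morphologyEx(m,cv2.MORPH_OPEN,np.ones((13,13)))
    n,l,s,ce=cv2.connectedComponentsWithStats(m)
    i=l[r*k-8:r*k+8,r*k-8:r*k+8];i=i[i>0]; i=np.bincount(i).argmax()
    cs,_=cv2.findContours((l==i).astype(np.uint8),cv2.RETR_EXTERNAL,cv2.CHAIN_APPROX_NONE)
    h=cv2.convexHull(cs[0]); M=cv2.moments(h)
    b=cv2.boundingRect(h)
    f=lambda u,v:np.array([x0+(u+.5)/k-.5,y0+(v+.5)/k-.5])
    return f(M['m10']/M['m00'],M['m01']/M['m00']),(f(b[0],b[1]).round(1),f(b[0]+b[2],b[1]+b[3]).round(1)),(l==i).astype(np.uint8)*255
def ray(r,p):
    R=cv2.Rodrigues(r["rvec"])[0];d=R.T@np.linalg.inv(r["camera_matrix"])@[p[0],p[1],1]
    return -R.T@np.ravel(r["tvec"]),d/np.linalg.norm(d)
def tri(a,b):
    (c1,d1),(c2,d2)=a,b
    A=np.stack([d1,-d2],1);s=np.linalg.lstsq(A,c2-c1,rcond=None)[0]
    p,q=c1+d1*s[0],c2+d2*s[1];return (p+q)/2,np.linalg.norm(p-q)
def plane(a,z): c,d=a;return c+d*(z-c[2])/d[2]
def proj(r,P): return cv2.projectPoints(np.array(P,float).reshape(-1,3),r["rvec"],r["tvec"],r["camera_matrix"],None)[0][:,0]
E
python3 - <<'E'
from h import *
S=dict(np.load("side0.npz"));T=dict(np.load("top0.npz"))
for n,cs,ct in(("gfx",(360,188),(393,207)),("net",(355,222),(345,220))):
    for th in (38,46,):
      for tt in (65,80):
        a=blob(S["pixels"],cs,20,th);b=blob(T["pixels"],ct,14,tt)
        P,e=tri(ray(S,a[0]),ray(T,b[0]));print(n,th,tt,a[0].round(1),a[1],b[0].round(1),b[1],P.round(4),e.round(4))
    cv2.imwrite(f"pics/m{n}.png",np.hstack([a[2],cv2.resize(b[2],(160,160))]))
E
```

```text
gfx 38 65 [360.4 189.9] (array([351.9, 183.6]), array([368.4, 196.6])) [392.2 207.8] (array([385.6, 201.9]), array([399.9, 214.1])) [ 0.5866 -0.0821  0.1536] 0.002
gfx 38 80 [360.4 189.9] (array([351.9, 183.6]), array([368.4, 196.6])) [391.  201.9] (array([378.6, 192.6]), array([402.6, 214.6])) [ 0.5919 -0.0818  0.1528] 0.0083
gfx 46 65 [360.1 187. ] (array([351.1, 177.4]), array([368.6, 196.9])) [392.2 207.8] (array([385.6, 201.9]), array([399.9, 214.1])) [ 0.5866 -0.0811  0.1596] 0.0027
gfx 46 80 [360.1 187. ] (array([351.1, 177.4]), array([368.6, 196.9])) [391.  201.9] (array([378.6, 192.6]), array([402.6, 214.6])) [ 0.5918 -0.0808  0.1588] 0.0075
net 38 65 [355.2 225.9] (array([345.6, 219.4]), array([364.1, 232.4])) [344.  221.7] (array([338.1, 216.9]), array([350.6, 226.9])) [5.645e-01 3.000e-04 1.512e-01] 0.0024
net 38 80 [355.2 225.9] (array([345.6, 219.4]), array([364.1, 232.4])) [344.  221.3] (array([337.6, 215.6]), array([351.1, 227.4])) [5.649e-01 1.000e-04 1.510e-01] 0.0018
net 46 65 [354.7 222.3] (array([345.1, 212.9]), array([364.4, 232.6])) [344.  221.7] (array([338.1, 216.9]), array([350.6, 226.9])) [0.5648 0.0008 0.1579] 0.0034
net 46 80 [354.7 222.3] (array([345.1, 212.9]), array([364.4, 232.6])) [344.  221.3] (array([337.6, 215.6]), array([351.1, 227.4])) [0.5652 0.0006 0.1577] 0.0028
```

```bash
python3 - <<'E'
from h import *
S=dict(np.load("side0.npz"));T=dict(np.load("top0.npz"))
Ps=[]
for s,t in(((360.2,187),(392.9,206.3)),((354.7,222.5),(343.8,219.8))):
    P,e=tri(ray(S,s),ray(T,t));Ps.append(P);print(P.round(4),e.round(4))
    for z in(.15,.155,.16):print(z,plane(ray(S,s),z).round(4),plane(ray(T,t),z).round(4))
d=Ps[0]-Ps[1];print(np.linalg.norm(d[:2]),np.arctan2(d[1],d[0]))
# tab corners / plane: steel visible at gfx foot; top of card
R=cv2.Rodrigues(np.array([-2.533651,1.85512632,.00279304]))[0];print(R.round(3))
for P in Ps:
  P=P.copy()
  for dz in(-.012,.012):
    q=P+[0,0,dz];print(proj(S,q),proj(T,q))
# line directions, top: pixels
for (a,b) in (((393.3,205.2),(394.3,199.8)),((344.4,219),(346.6,214.5))):
  u=plane(ray(T,a),.166);v=plane(ray(T,b),.166);w=v-u;print('line',u.round(3),v.round(3),np.degrees(np.arctan2(w[1],w[0])))
E
```

```text
[ 0.5881 -0.0829  0.1581] 0.0004
0.15 [ 0.592 -0.094  0.15 ] [ 0.5885 -0.0841  0.15  ]
0.155 [ 0.5897 -0.0871  0.155 ] [ 0.5881 -0.0834  0.155 ]
0.16 [ 0.5874 -0.0802  0.16  ] [ 0.5878 -0.0826  0.16  ]
[5.665e-01 5.000e-04 1.569e-01] 0.0003
0.15 [ 0.5695 -0.0076  0.15  ] [5.666e-01 1.000e-04 1.500e-01]
0.155 [ 0.5674 -0.0017  0.155 ] [5.664e-01 3.000e-04 1.550e-01]
0.16 [0.5654 0.0042 0.16  ] [0.5663 0.0006 0.16  ]
0.08608658302271625 -1.3174568644162217
[[ 0.302 -0.953 -0.001]
 [-0.953 -0.302  0.002]
 [-0.002 -0.    -1.   ]]
[[360.05343999 193.39635908]] [[391.8185534  206.66843477]]
[[360.60725193 180.49407281]] [[393.93907119 205.69758975]]
[[354.575947   229.15485844]] [[343.46371235 219.98140916]]
[[355.06775846 215.71831253]] [[344.08264353 219.42342712]]
line [ 0.589 -0.082  0.166] [ 0.598 -0.084  0.166] -11.988977570185465
line [ 0.567 -0.     0.166] [ 0.575 -0.004  0.166] -27.058108315999835
```

Request:
step_arm(rows="-0.418 -0.535 0 0 0 -1.86 0.06;-0.418 -0.535 0 0 0 -1.86 0.06;-0.418 -0.535 0 0 0 -1.86 0.06;-0.418 -0.535 0 0 0 -1.86 0.06;-0.418 -0.535 0 0 0 -1.86 0.06;-0.418 -0.535 0 0 0 -1.86 0.06;-0.418 -0.535 0 0 0 -1.86 0.06;-0.418 -0.535 0 0 0 -1.86 0.06")

```text
t: 0.77
tcp_pos: [0.3927, -0.3665, 0.2383]
tcp_rot: [-3.115, 0.404, 0.001]
force: [0.0, -0.6, 0.6]
gripper_width: 0.682
```

```bash
cat > go.py <<'E'
import sys,numpy as np,cv2
from rig import robot
o=robot.get_obs();R=cv2.Rodrigues(np.array(o['tcp_rot']))[0]
tgt=np.array(eval(sys.argv[1]));yaw=float(sys.argv[2])
# desired: tool down, x=(cos,sin,0)
x=np.array([np.cos(yaw),np.sin(yaw),0]);z=np.array([0,0,-1.]);Rd=np.stack([x,np.cross(z,x),z],1)
print('t',o['t'],'tcp',np.round(o['tcp_pos'],4),'yaw',np.arctan2(R[1,0],R[0,0]).round(3),'q',np.round(o['joints'],3),'w',o['gripper_width'],'F',np.round(o['force'],1),np.round(o['torque'],2))
print('shift',(R.T@(tgt-o['tcp_pos'])).round(4),'rot',cv2.Rodrigues(R.T@Rd)[0].ravel().round(4))
E
python3 go.py "[.588,-.083,.239]" 0.6
```

```text
t 0.7667 tcp [ 0.3927 -0.3665  0.2383] yaw -0.258 q [-0.797  0.003  1.898  0.     1.241 -0.539] w 0.6820817627440379 F [ 0.  -0.6  0.6] [-0.04 -0.12 -0.01]
shift [ 0.1164 -0.3239 -0.0006] rot [-5.000e-04  3.000e-04 -8.582e-01]
```

Request:
step_arm(rows="0.116 -0.324 0 0 0 -0.858 0.06;0.116 -0.324 0 0 0 -0.858 0.06;0.116 -0.324 0 0 0 -0.858 0.06;0.116 -0.324 0 0 0 -0.858 0.06;0.116 -0.324 0 0 0 -0.858 0.06;0.116 -0.324 0 0 0 -0.858 0.06;0.116 -0.324 0 0 0 -0.858 0.06;0.116 -0.324 0 0 0 -0.858 0.06")

```text
t: 1.43
tcp_pos: [0.5831, -0.0928, 0.2383]
tcp_rot: [-3.002, -0.927, 0.001]
force: [0.1, -0.8, -0.5]
gripper_width: 0.682
```

```bash
python3 go.py "[.588,-.083,.20]" 0.6
```

```text
t 1.4333 tcp [ 0.5831 -0.0928  0.2383] yaw 0.599 q [-0.2    0.106  1.79  -0.     1.246 -0.799] w 0.6815635229134789 F [ 0.1 -0.8 -0.5] [ 0.01 -0.13 -0.02]
shift [ 0.0096 -0.0053  0.0383] rot [-0.0003  0.0005 -0.0011]
```

Request:
step_arm(rows="0 0 0 0 0 0 0.06;0 0 0 0 0 0 0.06;0 0 0 0 0 0 0.06")

```text
t: 1.68
tcp_pos: [0.5821, -0.0948, 0.2381]
tcp_rot: [-3.003, -0.921, 0.002]
force: [-0.2, -0.5, 0.7]
gripper_width: 0.682
```

```bash
python3 go.py "[.588,-.083,.19]" 0.6
```

```text
t 1.6833 tcp [ 0.5821 -0.0948  0.2381] yaw 0.595 q [-2.030e-01  1.050e-01  1.791e+00 -1.000e-03  1.246e+00 -7.980e-01] w 0.6818256843626369 F [-0.2 -0.5  0.7] [-0.07 -0.12 -0.02]
shift [ 0.0116 -0.0064  0.048 ] rot [-0.0006  0.0015 -0.0051]
```

Request:
step_arm(rows="0.0116 -0.0064 0.02 0 0 0 0.06;0.0116 -0.0064 0.048 0 0 0 0.06;0.0116 -0.0064 0.048 0 0 0 0.06;0.0116 -0.0064 0.048 0 0 0 0.06")

```text
t: 2.02
tcp_pos: [0.5862, -0.0843, 0.1888]
tcp_rot: [-3.003, -0.916, 0.007]
force: [0.1, -0.0, 0.5]
gripper_width: 0.679
```

```bash
python3 go.py "[.588,-.083,.141]" 0.6; python3 - <<'E'
from rig import robot
from h import *
for n in("side","top"):
    r=robot.read_camera(n);p=r["pixels"]
    c=p[140:260,300:440] if n=="side" else p[160:260,320:450]
    print(proj(r,[[.588,-.083,.19],[.588,-.083,.17],[.588,-.083,.158]]).round(1).tolist())
    cv2.imwrite(f"pics/{n}1.png",cv2.resize(c,None,fx=5,fy=5,interpolation=cv2.INTER_CUBIC))
E
```

```text
t 2.0167 tcp [ 0.5862 -0.0843  0.1888] yaw 0.592 q [-0.185  0.148  1.836 -0.     1.162 -0.776] w 0.6794239146880088 F [ 0.1 -0.   0.5] [ 0.04 -0.09 -0.01]
shift [0.0024 0.0001 0.0478] rot [-0.0033  0.0039 -0.008 ]
[[361.2, 169.4], [360.7, 180.5], [360.4, 187.0]]
[[395.9, 204.9], [394.0, 205.8], [392.9, 206.3]]
```

View pics/side1.png

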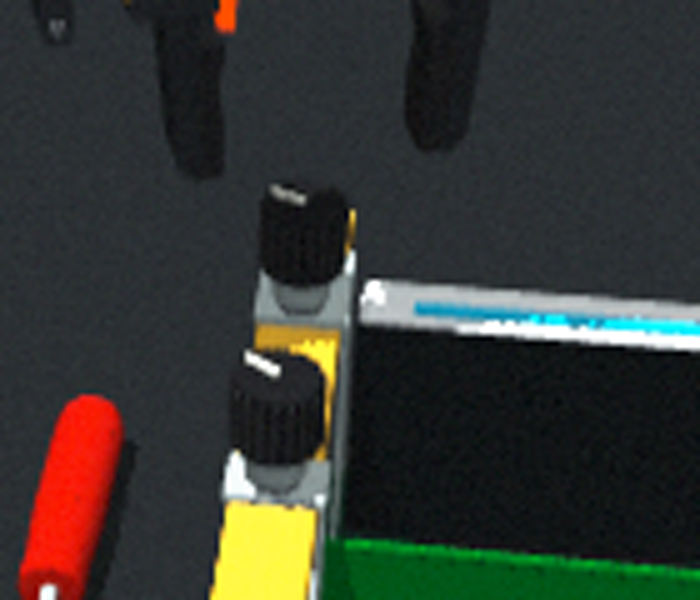

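View pics/top1.png

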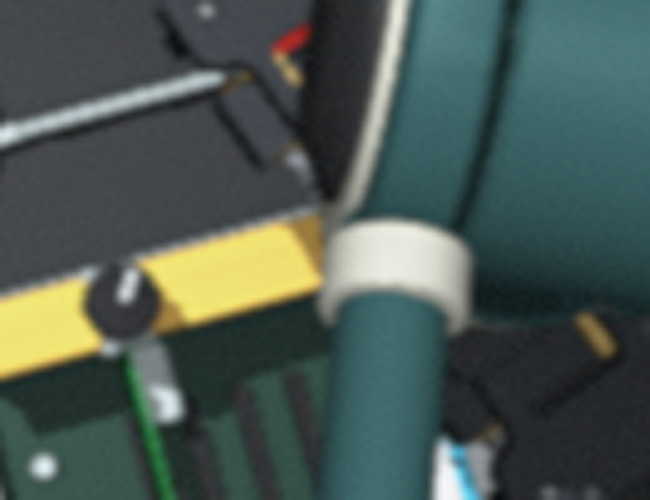

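The side view shows the fingertips at about (339,175) and (386,169). They straddle the knob, and their midpoint agrees with the measured TCP. The top view is hidden by the arm. Next I'll descend.

Request:
step_arm(rows="0.0024 0 0.02 0 0 0 0.06;0.0024 0 0.04 0 0 0 0.06;0.0024 0 0.048 0 0 0 0.06;0.0024 0 0.048 0 0 0 0.06;0.0024 0 0.048 0 0 0 0.06")

```text
t: 2.53
tcp_pos: [0.5909, -0.0822, 0.1436]
tcp_rot: [3.004, 0.918, 0.001]
force: [0.3, 0.4, -0.0]
gripper_width: 0.678
```

```bash
python3 go.py "[.588,-.083,.141]" 0.6; python3 - <<'E'
from rig import robot
from h import *
for n in("side",):
    r=robot.read_camera(n);p=r["pixels"]
    c=p[140:260,300:440]
    cv2.imwrite(f"pics/{n}2.png",cv2.resize(c,None,fx=5,fy=5,interpolation=cv2.INTER_CUBIC))
E
```

```text
t 2.5333 tcp [ 0.5909 -0.0822  0.1436] yaw 0.593 q [-0.18   0.193  1.873 -0.     1.075 -0.773] w 0.6782970702905636 F [ 0.3  0.4 -0. ] [-0.06 -0.09 -0.01]
shift [-0.0028 -0.001   0.0026] rot [ 0.0004 -0.0004 -0.0066]
```

View pics/side2.png

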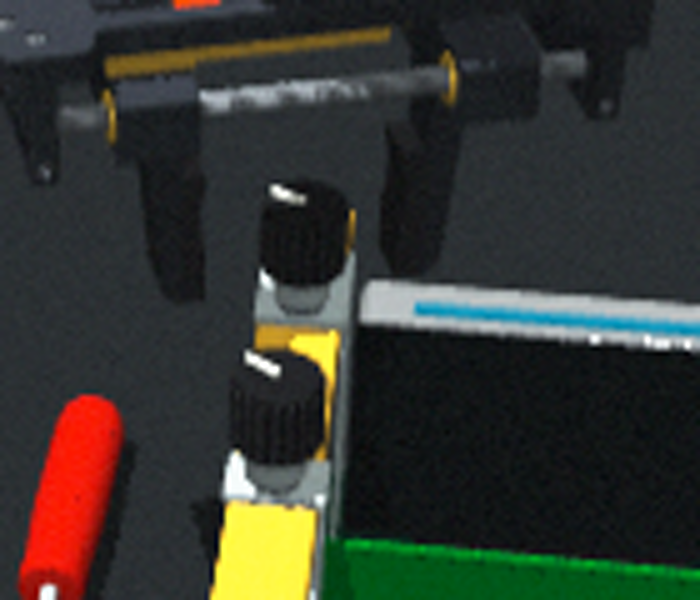

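The fingers are either side of the knob at knob height, about 2 mm off towards the left finger. I'll correct that while closing.

Request:
step_arm(rows="-0.0025 -0.001 0.0025 0 0 0 0.06;-0.0025 -0.001 0.0025 0 0 0 0.06;-0.0025 -0.001 0.0025 0 0 0 0.06")

```text
t: 2.83
tcp_pos: [0.5883, -0.0824, 0.141]
tcp_rot: [3.004, 0.919, 0.002]
force: [0.4, 0.7, -0.0]
gripper_width: 0.685
```

Request:
step_arm(rows="0 0 0 0 0 0 0.034;0 0 0 0 0 0 0.03;0 0 0 0 0 0 0.01;0 0 0 0 0 0 0;0 0 0 0 0 0 0;0 0 0 0 0 0 0;0 0 0 0 0 0 0;0 0 0 0 0 0 0")

```text
t: 3.5
tcp_pos: [0.5881, -0.0822, 0.1402]
tcp_rot: [-3.004, -0.919, -0.0]
force: [0.9, 0.7, 1.0]
gripper_width: 0.289
```

```bash
python3 go.py "[.588,-.083,.141]" 0.6; python3 - <<'E'
from rig import robot
from h import *
for n in("side",):
    r=robot.read_camera(n);p=r["pixels"]
    c=p[140:260,300:440]
    cv2.imwrite(f"pics/{n}3.png",cv2.resize(c,None,fx=5,fy=5,interpolation=cv2.INTER_CUBIC))
E
```

```text
t 3.5 tcp [ 0.5881 -0.0822  0.1402] yaw 0.594 q [-0.181  0.192  1.881  0.     1.068 -0.775] w 0.2894805520592352 F [0.9 0.7 1. ] [ 0.07 -0.25 -0.03]
shift [-0.0005  0.0006 -0.0008] rot [-0.     -0.0002 -0.006 ]
```

View pics/side3.png

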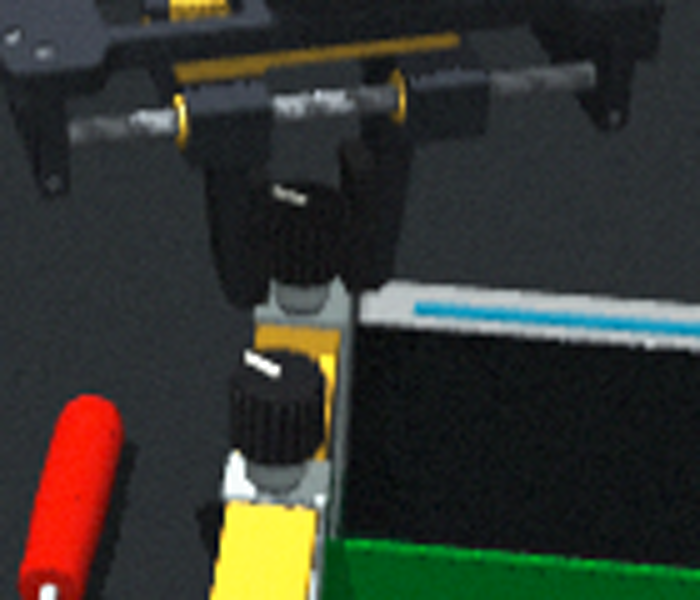

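The opening is 25.5 mm, so the knob is held. Now I'll turn clockwise (+z of the tool), descending 2.5 mm per rad.

Request:
step_arm(rows="0 0 0.0002 0 0 0.1 0;0 0 0.0005 0 0 0.2 0;0 0 0.0007 0 0 0.3 0;0 0 0.001 0 0 0.4 0;0 0 0.0012 0 0 0.5 0;0 0 0.0015 0 0 0.6 0;0 0 0.0017 0 0 0.7 0;0 0 0.002 0 0 0.8 0")

```text
t: 4.22
tcp_pos: [0.5874, -0.0824, 0.1381]
tcp_rot: [3.124, -0.33, -0.002]
force: [-2.2, 0.8, 1.7]
gripper_width: 0.279
```

```bash
python3 go.py "[.588,-.0825,.139]" -0.2
```

```text
t 4.2167 tcp [ 0.5874 -0.0824  0.1381] yaw -0.211 q [-0.181  0.194  1.883 -0.     1.066  0.03 ] w 0.2790485605287591 F [-2.2  0.8  1.7] [-0.05  0.23  0.12]
shift [ 0.0006  0.     -0.0009] rot [ 0.0004  0.0014 -0.0105]
```

Request:
step_arm(rows="0 0 0.0002 0 0 0.08 0;0 0 0.0004 0 0 0.16 0;0 0 0.0006 0 0 0.24 0;0 0 0.0007 0 0 0.3 0")

```text
t: 4.55
tcp_pos: [0.5871, -0.0823, 0.1374]
tcp_rot: [3.04, -0.792, -0.003]
force: [-2.2, 0.5, 1.6]
gripper_width: 0.281
```

```bash
python3 go.py "[.588,-.0825,.139]" -0.5; python3 - <<'E'
from rig import robot
from h import *
for n in("side",):
    r=robot.read_camera(n);p=r["pixels"]
    c=p[140:260,300:440]
    cv2.imwrite(f"pics/{n}4.png",cv2.resize(c,None,fx=5,fy=5,interpolation=cv2.INTER_CUBIC))
E
```

```text
t 4.55 tcp [ 0.5871 -0.0823  0.1374] yaw -0.509 q [-0.181  0.194  1.884 -0.     1.065  0.329] w 0.2809536667981005 F [-2.2  0.5  1.6] [0.04 0.27 0.14]
shift [ 0.0009 -0.0002 -0.0016] rot [ 0.0009  0.0018 -0.0095]
```

View pics/side4.png

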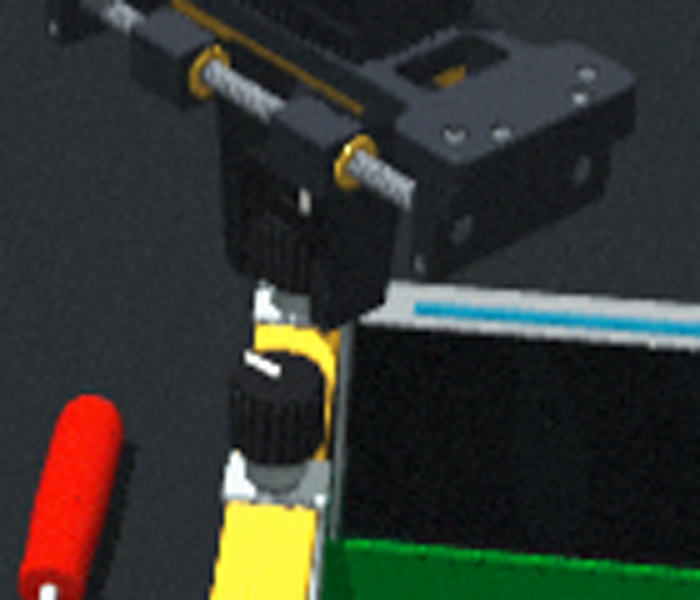

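The white line is now at zoom (305,200) and has turned with the fingers. I'll keep turning past the largest remaining angle, 1.4 rad, and watch the torque.

Request:
step_arm(rows="0 0 0.0002 0 0 0.08 0;0 0 0.0003 0 0 0.16 0;0 0 0.0003 0 0 0.2 0")

```text
t: 4.85
tcp_pos: [0.5867, -0.0825, 0.1371]
tcp_rot: [2.946, -1.086, -0.004]
force: [-4.5, -0.2, 3.0]
gripper_width: 0.282
```

```bash
python3 go.py "[.588,-.0825,.139]" -0.7
```

```text
t 4.85 tcp [ 0.5867 -0.0825  0.1371] yaw -0.707 q [-1.810e-01  1.950e-01  1.884e+00 -1.000e-03  1.065e+00  5.260e-01] w 0.2816032004510586 F [-4.5 -0.2  3. ] [0.09 0.44 0.43]
shift [ 0.001  -0.0008 -0.0019] rot [ 0.0024  0.0019 -0.0066]
```

Request:
step_arm(rows="0 0 0.0001 0 0 0.08 0;0 0 0.0002 0 0 0.16 0;0 0 0.0002 0 0 0.2 0")

```text
t: 5.1
tcp_pos: [0.5866, -0.0823, 0.1371]
tcp_rot: [2.823, -1.376, -0.005]
force: [-6.0, 0.4, 3.5]
gripper_width: 0.278
```

```bash
python3 go.py "[.588,-.0825,.139]" -0.9; python3 - <<'E'
from rig import robot
from h import *
for n in("side",):
    r=robot.read_camera(n);p=r["pixels"]
    c=p[140:260,300:440]
    cv2.imwrite(f"pics/{n}5.png",cv2.resize(c,None,fx=5,fy=5,interpolation=cv2.INTER_CUBIC))
E
```

```text
t 5.1 tcp [ 0.5866 -0.0823  0.1371] yaw -0.907 q [-1.810e-01  1.950e-01  1.885e+00 -1.000e-03  1.066e+00  7.270e-01] w 0.2781221672504749 F [-6.   0.4  3.5] [0.08 0.7  0.39]
shift [ 0.001 -0.001 -0.002] rot [ 0.0025  0.002  -0.0073]
```

View pics/side5.png

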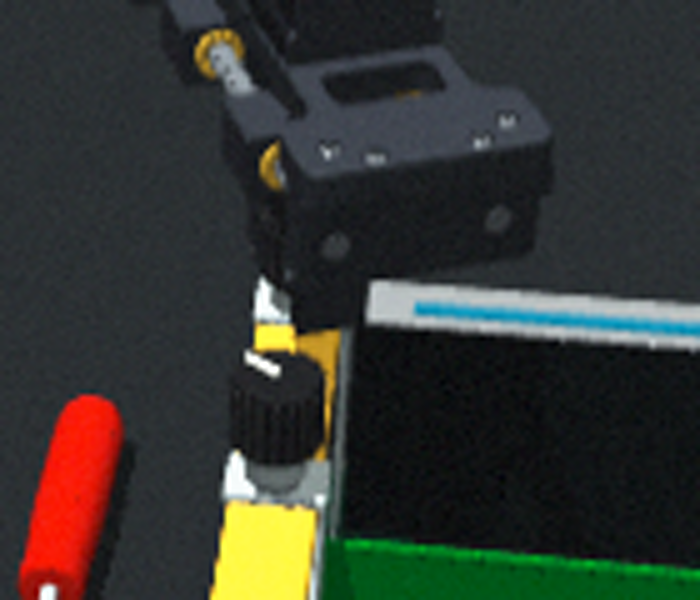

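The torque rose from 0.14 to about 0.4 N m and levelled off, so the screw is on its stop and the fingers are slipping. I'll add a little more turn, then release and lift straight up.

Request:
step_arm(rows="0 0 0 0 0 0.08 0;0 0 0 0 0 0.15 0;0 0 0 0 0 0.15 0;0 0 0 0 0 0.15 0.02;0 0 0 0 0 0.15 0.055;0 0 0 0 0 0.15 0.055;0 0 0 0 0 0.15 0.055;0 0 0 0 0 0.15 0.055")

```text
t: 5.82
tcp_pos: [0.5883, -0.0824, 0.137]
tcp_rot: [-2.714, 1.582, -0.001]
force: [0.4, 0.2, 0.3]
gripper_width: 0.56
```

Request:
step_arm(rows="0 0 0 0 0 0 0.055;0 0 -0.01 0 0 0 0.055;0 0 -0.03 0 0 0 0.055;0 0 -0.06 0 0 0 0.055;0 0 -0.09 0 0 0 0.055;0 0 -0.12 0 0 0 0.055;0 0 -0.12 0 0 0 0.055;0 0 -0.12 0 0 0 0.055")

```text
t: 6.48
tcp_pos: [0.5898, -0.0827, 0.2608]
tcp_rot: [-2.712, 1.581, -0.01]
force: [-0.2, 0.2, -0.2]
gripper_width: 0.624
```

```bash
python3 go.py "[.35,-.35,.26]" -1.05; python3 - <<'E'
from rig import robot
from h import *
for n in("side",):
    r=robot.read_camera(n);p=r["pixels"]
    c=p[140:260,300:440];np.savez("side6.npz",**r)
    cv2.imwrite(f"pics/{n}6.png",cv2.resize(c,None,fx=5,fy=5,interpolation=cv2.INTER_CUBIC))
E
```

```text
t 6.4833 tcp [ 0.5898 -0.0827  0.2608] yaw -1.056 q [-0.181  0.097  1.758 -0.     1.28   0.875] w 0.6236263926651802 F [-0.2  0.2 -0.2] [ 0.01 -0.   -0.01]
shift [ 0.1146  0.3404 -0.0004] rot [-0.005  -0.0042 -0.0059]
```

View pics/side6.png

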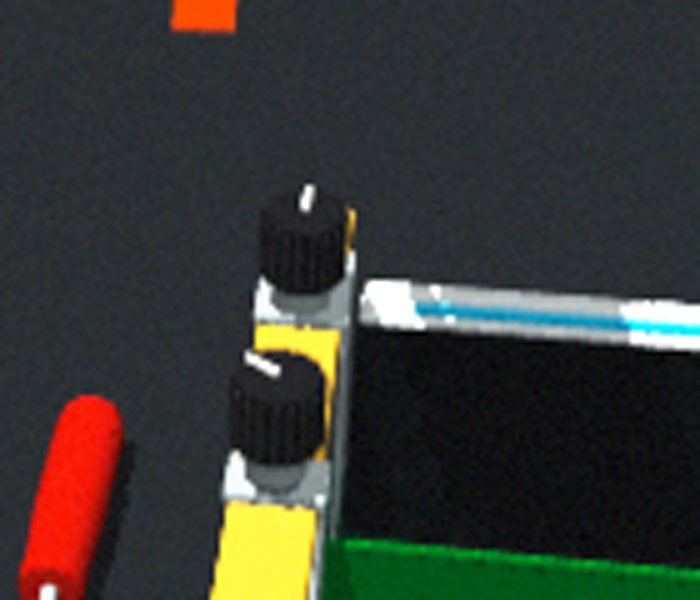

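The side view shows the graphics screw's line has turned clockwise, to about zoom (308,196), and the knob sits lower. The net screw looks unchanged. I'll back off to get a clear top view as well.

Request:
step_arm(rows="0.115 0.34 0 0 0 0 0.055;0.115 0.34 0 0 0 0 0.055;0.115 0.34 0 0 0 0 0.055;0.115 0.34 0 0 0 0 0.055;0.115 0.34 0 0 0 0 0.055;0.115 0.34 0 0 0 0 0.055;0.115 0.34 0 0 0 0 0.055;0.115 0.34 0 0 0 0 0.055")

```text
t: 7.2
tcp_pos: [0.3633, -0.331, 0.2551]
tcp_rot: [-2.713, 1.582, 0.005]
force: [0.5, -0.3, 0.0]
gripper_width: 0.624
```

```bash
python3 - <<'E'
from rig import robot
from h import *
o=robot.get_obs();print(o['t'],o['tcp_pos'])
R={"side0":dict(np.load("side0.npz")),"top0":dict(np.load("top0.npz"))}
for n in("side","top"): R[n+"7"]=robot.read_camera(n)
ims=[]
for k,r in R.items():
    p=r["pixels"]
    for nm,P in(("gfx",[.588,-.083,.168]),("net",[.5665,.0005,.167])):
        c=proj(r,P)[0]; x0,y0=(c-9).round().astype(int)
        g=cv2.resize(p[y0:y0+18,x0:x0+18],None,fx=8,fy=8,interpolation=cv2.INTER_CUBIC)
        gg=g.min(2);m=(gg>110).astype(np.uint8)
        n,l,s,ce=cv2.connectedComponentsWithStats(m)
        yy,xx=np.indices(m.shape);dist=[np.hypot(*(ce[i]-72)) for i in range(1,n) ]
        cand=[i for i in range(1,n) if s[i,4]>60];i=min(cand,key=lambda i:np.hypot(*(ce[i]-72)))
        pts=np.argwhere(l==i)[:,::-1].astype(np.float32)
        vx,vy,cx,cy=cv2.fitLine(pts,cv2.DIST_L2,0,.01,.01).ravel()
        t=(pts-[cx,cy])@[vx,vy]
        e=[(np.array([cx,cy])+q*np.array([vx,vy])+.5)/8-.5+[x0,y0] for q in(t.min(),t.max())]
        w=[plane(ray(r,q),P[2]) for q in e]; w.sort(key=lambda q:np.hypot(*(q-P)[:2]))
        d=w[1]-w[0];print(k,nm,np.degrees(np.arctan2(d[1],d[0])).round(1),'len',np.linalg.norm(d).round(4))
    c=p[165:260,320:410] if k[0]=='s' else p[180:250,325:435]
    ims.append(cv2.resize(c,(390,290)))
cv2.imwrite("pics/cmp.png",np.vstack([np.hstack(ims[:2]),np.hstack(ims[2:])]))
E
```

```text
7.2 [ 0.36333174 -0.33096379  0.2551479 ]
side0 gfx -11.5 len 0.0132
side0 net -20.3 len 0.0132
top0 gfx -149.3 len 0.0285
top0 net -45.5 len 0.0228
side7 gfx -78.7 len 0.0151
side7 net -20.2 len 0.0131
top7 gfx 6.3 len 0.0279
top7 net -45.4 len 0.0228
```

View pics/cmp.png

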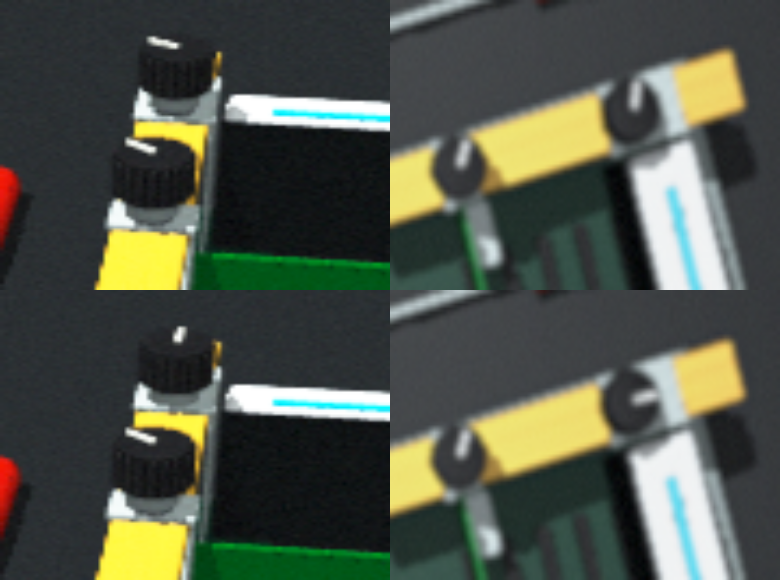

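```bash
python3 -c "
from rig import robot
print(robot.finish_job())"
```

```text
the job is handed in; nothing more can be done
None
```

I screwed the graphics card's thumbscrew down clockwise until it stopped, then released it, backed the arm away, and handed the job in at about 7 s.

- **On its stop:** I turned the wrist about 1.45 rad. The torque was about 0.14 N m while the screw ran. It rose to about 0.4 N m and levelled off, which means the fingers were slipping on the stop. In the side view the white line went from -11.5° to -78.7°, about 1.17 rad, which fits the 1.0 to 1.4 rad that was left. The knob also sits visibly lower.
- **Green card's screw:** its line reads the same before and after, -20.3° and -20.2° in the side view.
- **Forces:** the readings I took while gripping and turning stayed under about 7 N, and were near zero after letting go.
- **Check that failed:** my automatic line fit in the top view was not usable. It merged the line with bright surroundings and gave lengths of 23 to 28 mm. By eye, the top pictures show the graphics screw's line turned clockwise by a similar amount and the other screw unchanged.

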